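Index and bolt the round lacquer plate

ROBOT

A 6-joint arm with a two-finger parallel gripper is mounted at the origin on the work surface. World frame = base frame: x ahead of the robot, y to its left, z up, the work surface at z = 0. Lengths are in m, angles in degrees, forces in N, time in s.
With the tool pointing down it reaches from about 0.375 to 0.75 m from the base axis. Payload 9 kg.
Tool frame: the origin (TCP) lies where the fingers leave the gripper's body, on its centre line; the fingertips stand 73 mm ahead of it and the grasp point (between the pads) lies 54 mm ahead of it (robot.tip_reach is the distance from the TCP to the fingertips, in m); z points along the fingers, y is the direction in which the jaws open and shut (so a half turn about z gives the same grasp; the last joint's range is limited). The gripper opens to 85 mm and grips with 20 to 120 N. Pads are 22 mm wide; open, the fingers measure 114 mm over their backs; the gripper's body (76 mm by 85 mm) begins 54 mm behind the grasp point. The pads swing forward as they close: fully open they stand 13 mm farther back than shut.
Start: joints at [-83.062, 5.964, 5.575, 89.605, 0, 77.527], TCP at [0.199, -0.566, 0.304] pointing down, gripper open.
Joint ranges: [-171.21, 171.21], [-48.23, 106.86], [-62.78, 66.21], [-105.2, 120.99], [-86.42, 89.51], [-180, 180]. Speed limits (degrees/s): [127.2, 127.2, 147.25, 180, 180, 180].

INTERFACE

Orientations are given as [roll, pitch, yaw] about the fixed x, y, z axes, in that order (R = Rz(yaw) Ry(pitch) Rx(roll)).
In Python, from plant import robot gives the robot as it stands. Calls block until the motion is done:
- robot.move_pose(position, orientation): joint-space move of the TCP to a pose.
- robot.line_to(position, vel=0.15, rotation=None, guard=None): straight line of the TCP; rotation=None keeps the orientation; vel is the mean speed in m/s. With guard (N) it stops when the force on the tool has changed by that much, and returns True; else False.
- robot.goto_joints(angles): joint-space move.
- robot.set_gripper(opening): finger opening in m; the grip force is fixed at half the most; returns when the fingers have stopped.
- robot.pause(seconds).
- robot.ik(position, orientation): joint angles nearest the present ones, or None.
- robot.observe(): the state.
- robot.grab_frame(name): name is "side" or "top" or "wrist"; returns the picture (420x560x3 uint8, blue, green, red); there is no depth.
- robot.get_calibration(name): a dict with "vertical_fov" (degrees; the focal length in pixels is half the picture's height over the tangent of half this angle, whatever the lens; pixels are square), "cx", "cy" (the principal point, pixels), "k1" (the pictures are not rectified: a ray, as slopes to the right and down, at radius r is drawn at 1 + k1 r^2 times it, then the intrinsics apply), "rvec" (rotation vector, rad) and "tvec" (3), from world to camera coordinates, as OpenCV has them. Camera axes: x right, y down, z forward; pixel columns grow to the right and rows downward; lengths in m; the calibration is good to about 2 mm. A picture is of the moment at which its call begins: read the wrist's pose just before it. get_calibration takes no time and is no camera call; for the wrist camera it gives the pose at the moment of the call.
A pose or a line that the arm cannot do raises robot.IKError and nothing moves.
- robot.job_done(): hands the job in, once; it reports no verdict.
The state is a dict: "time": time; "q": joint angles; "qvel": joint speeds; "joint_torque": joint torques, N m; "tool_pos": TCP position; "tcp_rot": TCP orientation; "ft_force": force on the tool from outside, world axes, zero at the start; "torque": the same for the moment, N m; "gripper_width": finger opening in m.
Only numpy, scipy, OpenCV 4.12 (cv2) and the standard library are available. Lean on these libraries where they do the work, as an engineer would, in place of code of your own. Each camera call takes 0.05 s, during which the arm holds its last target. There are 200 camera calls.

TASK

Turn the round black plate on its spindle, by pushing gently (under 15 N) on the lugs of its edge, until its notch faces the sliding steel bolt. Then slide the bolt by its post into the notch and press it home, so that the plate is jammed against the back rest, with a firm steady push of about 10 N, never more than 15 N on the plate. Leave the bolt in, let go, and leave the other things on the bench where they are.

Things in the scene. Friction and masses are not known exactly. Their poses are not given: they have to be found in the camera images.
- stand: fixed pale bamboo board (150 x 310 x 16 mm) with a round brass pedestal (100 mm diameter, top 36 mm above the bench) and a brass bolt guide. Origin: on the bench under the pedestal's centre. Board: y = -210 to +100 mm in its frame. The bolt lies along the stand's y axis at x = 0, on the -y side, and slides to +y. Guide: y = -123 to -101 mm, 58 mm across, top 57 mm above the bench.
- mark (a point): the mark that the notch must face: the point on the bolt's line, 84 mm from the stand's origin on the -y side, 43 mm above the bench, fixed to the stand
- plate: loose black metal plate, 120 mm diameter, 14 mm thick, about 0.45 kg, lying on the pedestal (underside 36, top 50 mm above the bench). Origin: centre of the underside, z up. Three edge lugs at its own +x, +y, -x: 14 mm wide, 44 to 56 mm above the bench, reaching 84 mm from the centre; a notch at its own -y. About 2 N at a lug turns it; it stays where left. Do not lift or tip it.
- notch (a point): middle of the notch's floor, 46 mm from the plate's centre, 7 mm above its underside; the notch in the plate's rim is 16 mm wide and 14 mm deep with a flat floor
- bolt: steel bolt in the guide, 12 mm wide, 10 mm high, half-round nose (6 mm radius) that finds the notch when a few mm off. Origin: tip of the nose, 43 mm above the bench; its y axis points along the slide to the stand's centre. Starts drawn back, tip 94 mm from the stand's origin; travel 58 mm. Slides with 3 N of friction (push on the plate = push on the post less 3 N), no spring, stays where left.
- bolt_post (a point): top of the axis of the upright round post on the bolt by which it is pushed: 14 mm diameter (17 mm cap), from 48 to 84 mm above the bench, 85 mm behind the bolt's tip. Home: tip pressed on the notch's floor and the plate pressed against the back rest.
- rack: bystander: slatted bamboo rack 112 x 150 mm with four black tiles standing in it, 103 mm high; origin under its centre
- jar: bystander: squat grey stoneware jar, 92 mm diameter, 64 mm high; origin under its centre
- calipers: bystander: nickel-plated calipers lying flat, 190 mm long, 8 mm high; origin under the beam's middle
- clamp: bystander: small brass spring clamp lying flat, 80 mm long, 16 mm high; origin under its middle
- hub (a point): centre of the plate's top face, over its 31 mm hole, which sits loosely (7.5 mm play all round) on the stand's fixed 16 mm spindle (6 mm proud). Opposite the bolt a low brass back rest (36 mm wide, top 40 mm, under the lugs) stops the rim; it was set by hand and stops the plate's centre anywhere from 3.5 mm before to 7 mm past the spindle's axis: home must be felt
Not all that is in view belongs to the job. What is meant by the plate is not turquoise, and is the larger of those in its own colour.

How it is judged (in metres and radians):
On the way, in this order (a step that is already met when the one before it is completed fails the run):
1. the notch faces the bolt: its floor's middle within 4 mm of the bolt's line, on the bolt's side (x of notch in the frame of stand between -0.004 and 0.004 m and y of notch in the frame of stand below -0.03 m), for 0.2 s.
2. the bolt is in the notch, its tip within 3.5 mm of the floor's middle, and pressed on the plate with more than 6 N for 0.3 s (horizontal distance between bolt and notch below 0.0035 m and contact force between bolt and plate above 6 N), for 0.3 s.
At the end, for the whole second after the job is handed in: The bolt's tip is within 3.5 mm of the middle of the notch's floor, the plate lies flat (within 0.05 rad) on its pedestal, within 12 mm of the stand's centre, and all is at rest and let go (horizontal distance between bolt and notch below 0.0035 m and horizontal distance between plate and stand below 0.012 m and angle between plate's own z axis and vertical below 0.05 rad and linear speed of each of plate, bolt below 0.01 m/s and angular speed of plate below 0.05 rad/s); the robot touches nothing.
It fails at once if the plate is pushed by the gripper with more than 15 N (contact force between the arm and plate above 15 N).
It fails at once if the bolt presses on the plate with more than 15 N (contact force between bolt and plate above 15 N).
It fails at once if the plate is lifted or tipped (z of plate in the frame of stand above 0.044 m or angle between plate's own z axis and vertical above 0.12 rad).
It fails at once if a bystander is moved by more than 15 mm (distance of any of rack, jar, calipers, clamp from where it was at the start of the episode above 0.015 m).
It also fails if it takes over 72 s, if anything falls off the work surface, if the arm or the gripper's body presses on something with over 40 N, if the wrist force passes 120 N, or if a joint passes its speed limit or range.

## Working session

There is one attempt and no reset: what is moved stays moved. The work goes in short steps, each a Python script; the robot and the scene stay as the last script left them, time stands still between calls to the robot, and variables do not carry over. Pictures are saved under pics/ and viewed, about 8 in all and at most 12, crops included, and the job is handed in when it is done.

```bash
ls; mkdir -p pics; cat > h.py <<'E'
import numpy as np, cv2
from plant import robot
def cal(name):
    c=robot.get_calibration(name); f=210/np.tan(np.radians(c["vertical_fov"]/2))
    R=cv2.Rodrigues(np.array(c["rvec"],float))[0]; t=np.array(c["tvec"],float)
    return c,f,R,t
def ray(C,u,v):
    c,f,R,t=C; d=np.array([(u-c["cx"])/f,(v-c["cy"])/f]); s=d.copy()
    for _ in range(20): s=d/(1+c["k1"]*(s@s))
    return -R.T@t, R.T@np.array([s[0],s[1],1])
def onz(C,u,v,z):
    o,d=ray(C,u,v); return o+d*(z-o[2])/d[2]
def proj(C,p):
    c,f,R,t=C; q=R@np.array(p)+t; s=q[:2]/q[2]; s=s*(1+c["k1"]*(s@s)); return s*f+[c["cx"],c["cy"]]
E
python3 - <<'E'
from h import *
for n in("top","side"):
    cv2.imwrite(f"pics/{n}0.png",robot.grab_frame(n)); C=cal(n); print(n,C[0],(-C[2].T@C[3]).round(3))
E
```

```text
pics
top {'vertical_fov': 55.0592412704879, 'cx': 286.0022165397868, 'cy': 218.75101558984738, 'k1': -0.037783789194184125, 'rvec': array([ 2.12751864, -2.14192274,  0.21775364]), 'tvec': array([0.00125443, 0.5507061 , 0.9711019 ])} [0.365 0.019 1.055]
side {'vertical_fov': 48.125333674930474, 'cx': 284.11749727181916, 'cy': 205.26148812014054, 'k1': -0.05768981710885446, 'rvec': array([ 2.36987053, -0.22682714,  0.06578747]), 'tvec': array([-0.52834242,  0.14631917,  1.0649088 ])} [ 0.42  -0.718  0.862]
```

View pics/top0.png

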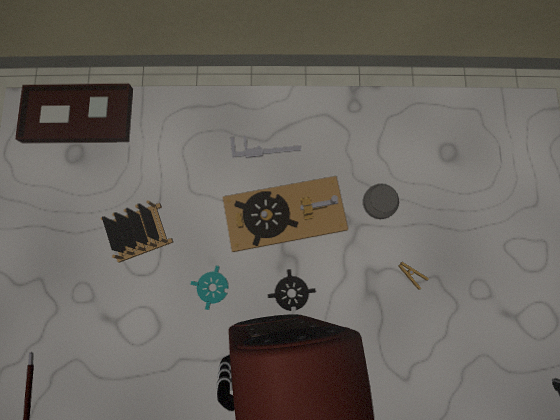

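View pics/side0.png

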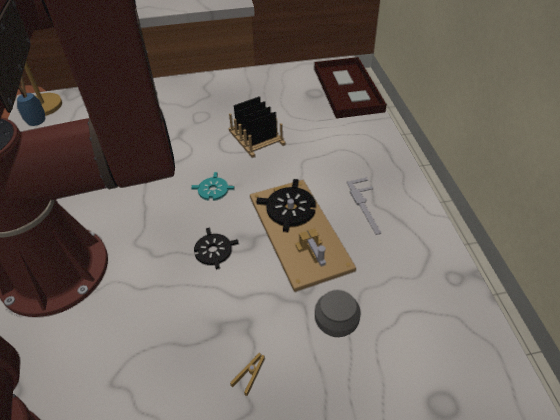

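Candidates in the top view are the turquoise spider plate (212,287), the small black plate (292,292) and the large black plate on the brass pedestal (266,214). By the description it is the last one. The bolt post is near (335,200), and the bolt points left towards the plate. I'll measure coarsely, then take a close wrist view.

```bash
python3 - <<'E'
from h import *
C=cal("top")
cs=[onz(C,*p,0.016)[:2] for p in [(223,196),(339,176),(349,229),(233,251)]]
print(np.round(cs,3), onz(C,266,214,.05).round(3), onz(C,335,199,.084).round(3))
ax=(np.array(cs[0])+cs[3]-cs[1]-cs[2]); print("yaw of +y",np.degrees(np.arctan2(ax[1],ax[0])))
for n,p in dict(jar=(381,201),rack=(137,232),clamp=(412,275),cal=(265,149)).items(): print(n,onz(C,*p,0.03).round(3))
c=onz(C,280,210,.05)
for yaw in (90,0,-90,180):
    print(yaw,robot.ik([c[0]-.03,c[1],.36],[180,0,yaw]))
Cw=cal("wrist"); R=np.array(Cw[2]); o=robot.observe(); print(o["tool_pos"],o["tcp_rot"],-R.T@Cw[3],R,Cw[0]["vertical_fov"])
E
```

```text
[[ 0.619  0.163]
 [ 0.673 -0.147]
 [ 0.529 -0.168]
 [ 0.473  0.134]] [0.563 0.048 0.05 ] [ 0.594 -0.124  0.084]
yaw of +y 100.178115378202
jar [ 0.601 -0.253  0.03 ]
rack [0.522 0.38  0.03 ]
clamp [ 0.407 -0.323  0.03 ]
cal [0.744 0.052 0.03 ]
90 [-12.46038855  -2.70400663   2.6191067   95.32311333   0.
  77.53961145]
0 [-12.46038855  -2.70400663   2.6191067   95.32311333   0.
 167.53961145]
-90 [ -12.46038855   -2.70400663    2.6191067    95.32311333    0.
 -102.46038855]
180 [-12.46038855  -2.70400663   2.6191067   95.32311333   0.
 -12.46038855]
[ 0.19938795 -0.56566844  0.30318432] [-1.79931947e+02 -1.29467375e-02  1.94126518e+01] [ 0.27322969 -0.5408779   0.37197909] [[ 0.33376292 -0.94265482 -0.00204906]
 [-0.89539113 -0.31770658  0.31198919]
 [-0.29474911 -0.10229571 -0.95008344]] 60.31824659559895
```

```bash
python3 - <<'E'
from h import *
robot.move_pose([0.655,-0.02,0.30],[180,0,-170])
robot.pause(.3)
import pickle
C=cal("wrist"); im=robot.grab_frame("wrist"); cv2.imwrite("pics/w1.png",im); pickle.dump(C,open("w1.pkl","wb"))
cv2.imwrite("pics/w1b.png",cv2.convertScaleAbs(cv2.resize(im,(800,600)),alpha=1.6,beta=10))
print(robot.observe()["time"],robot.observe()["ft_force"])
E
```

```text
2.9667 [-0.37931961  1.34632873 -0.07732964]
```

View pics/w1b.png

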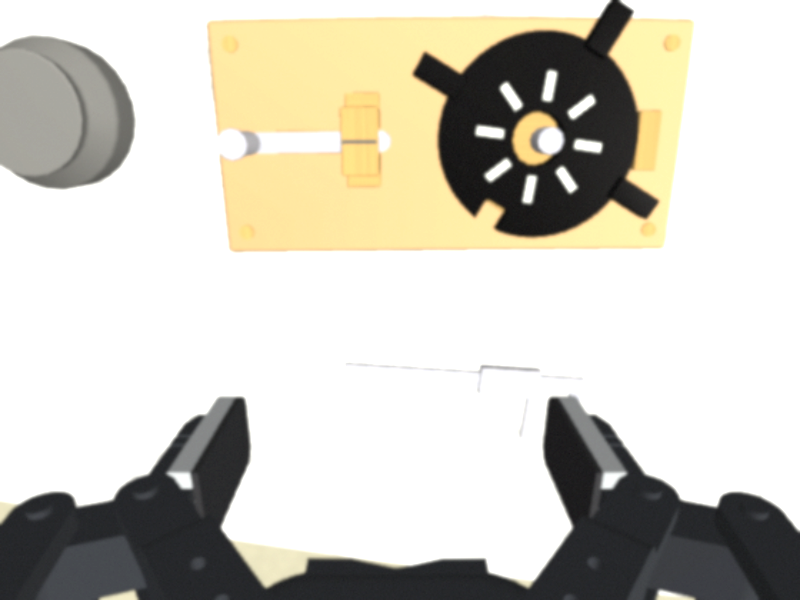

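The picture shows the large black plate at about (539,134) with its notch at lower left (489,213). The lugs are at (430,67), (618,20) and (640,198). The bolt nose is at (388,141) and the post at (232,143). The choice is confirmed, and the plate needs roughly 57° clockwise seen from above. Next I'll measure this by segmentation.

```bash
cat > meas.py <<'E'
from h import *
from scipy.optimize import least_squares
def P(C,pts,z): return np.array([onz(C,*p,z)[:2] for p in pts])
def board(C,im):
    hsv=cv2.cvtColor(im,cv2.COLOR_BGR2HSV)
    m=cv2.inRange(hsv,(8,70,60),(35,255,255)); m[300:]=0
    m=cv2.morphologyEx(m,cv2.MORPH_OPEN,np.ones((3,3)))
    k=max(cv2.findContours(m,cv2.RETR_EXTERNAL,cv2.CHAIN_APPROX_NONE)[0],key=cv2.contourArea)
    r=cv2.minAreaRect((P(C,k[:,0],.016)*1000).astype(np.float32)); return r
def plate(C,im,c0):
    g=im.max(2); m=(g<45).astype(np.uint8)*255; m[300:]=0
    n,l,s,ce=cv2.connectedComponentsWithStats(m)
    u=proj(C,[*c0,.05]); best=max(range(1,n),key=lambda i:s[i,4]*(np.hypot(*(ce[i]-u))<60))
    mm=(l==best).astype(np.uint8)
    k=max(cv2.findContours(mm,cv2.RETR_EXTERNAL,cv2.CHAIN_APPROX_NONE)[0],key=cv2.contourArea)[:,0]
    p=P(C,k,.05); c=np.array(c0,float)
    for _ in range(6):
        r=np.hypot(*(p-c).T); q=p[(abs(r-.06)<(.012 if _<2 else .004))]
        c=least_squares(lambda x:np.hypot(*(q-x[:2]).T)-x[2],[*c,.06],loss="soft_l1",f_scale=.0007).x; rad=c[2]; c=c[:2]
    ys,xs=np.nonzero(mm); a=P(C,np.c_[xs,ys],.056)-c
    rr=np.hypot(*a.T); a=a[(rr>.066)&(rr<.082)]; th=np.degrees(np.arctan2(a[:,1],a[:,0]))
    # lug angles: cluster
    h=np.sort(th); br=np.nonzero(np.diff(h)>15)[0]; gr=np.split(h,br+1)
    if len(gr)>1 and h[0]+360-h[-1]<15: gr[0]=np.r_[gr[0],gr.pop()-360]
    lug=[g.mean() for g in gr if len(g)>20]
    pn=p[(np.hypot(*(p-c).T)<.053)]-c
    return c,rad,lug,pn,mm
E
python3 - <<'E'
from meas import *
import pickle
C=pickle.load(open("w1.pkl","rb")); im=cv2.imread("pics/w1.png")
r=board(C,im); print(r, cv2.boxPoints(r).round(1).tolist())
c,rad,lug,pn,mm=plate(C,im,[.563,.048]); print(c,rad,np.round(lug,1)); 
print("notch ang",np.degrees(np.arctan2(pn[:,1].mean(),pn[:,0].mean())),len(pn),np.hypot(*pn.T).min())
s=.7
for n,p,z in [("spindle",(551,139),.056),("post",(232,143),.084),("nose",(389,141),.043),("guideL",(360,104),.057),("guideR",(360,176),.057)]:
    print(n,onz(C,p[0]*s,p[1]*s,z).round(4))
E
```

```text
((573.3080444335938, -0.2644500732421875), (146.9165802001953, 305.40509033203125), 10.522740364074707) [[473.20001220703125, 136.5], [529.0, -163.8000030517578], [673.4000244140625, -137.0], [617.5999755859375, 163.3000030517578]]
[0.56322805 0.04807023] 0.05834304957467577 [-109.1   69.9  161.2]
notch ang -20.989151178627537 28 0.04404511926936475
spindle [0.5626 0.054  0.056 ]
post [ 0.5952 -0.1209  0.084 ]
nose [ 0.5809 -0.039   0.043 ]
guideL [ 0.5634 -0.0586  0.057 ]
guideR [ 0.6032 -0.0523  0.057 ]
```

```bash
cat >> h.py <<'E'
S=np.array([.5630,.0538]); YAW=10.54  # stand frame: x axis angle
ex=np.array([np.cos(np.radians(YAW)),np.sin(np.radians(YAW))]); ey=np.array([-ex[1],ex[0]])
def w(x,y): return S+x*ex+y*ey
def arc(a,r,z,c=S): t=np.radians(a); return [*(c+r*np.array([np.cos(t),np.sin(t)])),z],[180,0,(a-180+180)%360-180]
def st(m=""):
    o=robot.observe(); print(m,"t%.1f"%o["time"],np.round(o["tool_pos"],4),"yaw%.1f"%o["tcp_rot"][2],"F",np.round(o["ft_force"],1),"w%.4f"%o["gripper_width"])
E
python3 - <<'E'
from h import *
robot.set_gripper(.026); tr=robot.tip_reach; print(tr)
z=.047+tr
c=np.array([.5632,.0485]); a0=70.7
p,r=arc(a0,.077,z+.05,c); robot.move_pose(p,r); robot.pause(.2); st("above")
p,r=arc(a0,.077,z,c); g=robot.line_to(p,vel=.06,guard=5); st("down %s"%g)
if not g:
    for k,a in enumerate(np.linspace(a0,6,9)[1:]):
        cc=c+(S-c)*min(1,k/2)
        p,r=arc(a,.078,z,cc); g=robot.line_to(p,vel=.03,rotation=r,guard=8); st("%.1f %s"%(a,g))
        if g: break
E
```

```text
0.0726
above t4.6 [0.5898 0.1202 0.1708] yaw-109.4 F [0.4 0.5 0.9] w0.0261
down False t5.6 [0.5889 0.1212 0.1201] yaw-109.3 F [-0.2 -0.6  0.5] w0.0260
62.6 False t6.1 [0.5992 0.1178 0.1198] yaw-117.3 F [-0.9 -0.   0.4] w0.0258
54.5 False t6.6 [0.6083 0.1147 0.1196] yaw-125.4 F [ 0.6  1.2 -0.1] w0.0259
46.4 False t7.0 [0.6167 0.1104 0.1196] yaw-133.4 F [1.1 0.2 0.4] w0.0263
38.4 False t7.5 [0.6241 0.1023 0.1196] yaw-141.5 F [-1.   0.7  0.4] w0.0261
30.3 False t8.1 [0.6303 0.0932 0.1196] yaw-149.6 F [ 0.3 -0.3  0.1] w0.0259
22.2 False t8.6 [0.6352 0.0833 0.1196] yaw-157.7 F [-1.4  0.3  0.2] w0.0261
14.1 False t9.1 [0.6386 0.0729 0.1196] yaw-165.8 F [ 0.4 -0.4 -0.4] w0.0258
6.0 False t9.6 [0.6406 0.062  0.1196] yaw-173.9 F [ 0.   0.1 -0.4] w0.0260
```

```bash
python3 - <<'E'
from meas import *
import pickle
z=.047+robot.tip_reach
p,r=arc(8.5,.078,z); robot.line_to(p,vel=.03,rotation=r,guard=8)
p[2]+=.04; robot.line_to(p,vel=.1)
robot.move_pose([0.655,-0.02,0.30],[180,0,-170]); robot.pause(.3)
C=cal("wrist"); im=robot.grab_frame("wrist"); cv2.imwrite("pics/w2.png",im); pickle.dump(C,open("w2.pkl","wb"))
cv2.imwrite("pics/w2b.png",cv2.convertScaleAbs(cv2.resize(im,(800,600)),alpha=1.6,beta=10))
c,rad,lug,pn,mm=plate(C,im,[.563,.048]); print(c,rad,np.round(lug,1),((c-S)@ex,(c-S)@ey))
n=np.degrees(np.arctan2(pn[:,1].mean(),pn[:,0].mean())); print("notch ang",n,len(pn))
st()
E
```

```text
[0.56317295 0.04593706] 0.05825022659098863 [-164.5   13.2  104.2] (np.float64(-0.0012682694973656537), np.float64(-0.007761913400884521))
notch ang -75.88928302676499 34
 t11.5 [ 0.6547 -0.0194  0.2991] yaw-170.0 F [-1.1 -0.3 -0.3] w0.0260
```

View pics/w2b.png

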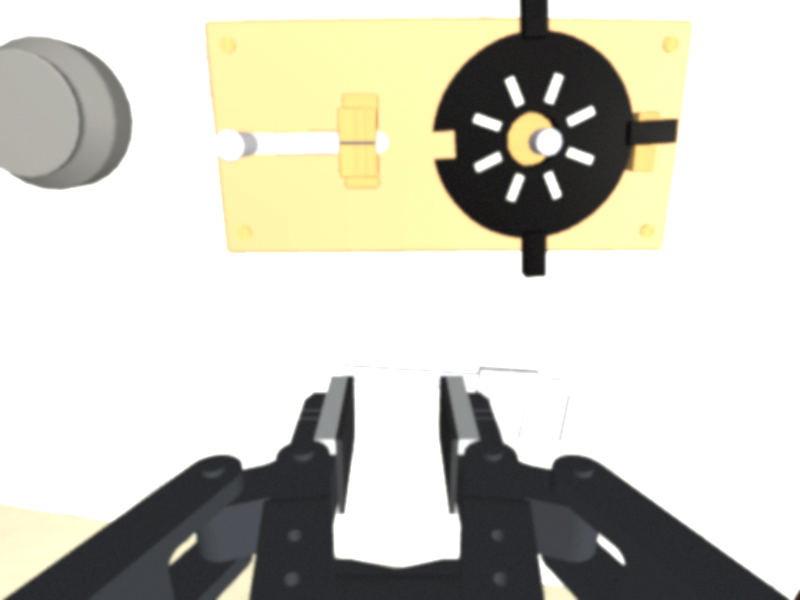

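The view shows the notch facing left towards the bolt, with its middle at (445,145) against the bolt's line at about y=142. By measurement it is still 3.6° and about 1.6 mm off. I'll nudge it the last few degrees.

```bash
python3 - <<'E'
from meas import *
z=.047+robot.tip_reach
p,r=arc(9.5,.078,z+.04); robot.move_pose(p,r)
p[2]=z; g=robot.line_to(p,vel=.08,guard=5); st("down %s"%g)
p,r=arc(2.2,.078,z); g=robot.line_to(p,vel=.02,rotation=r,guard=8); st("push %s"%g)
p,r=arc(5.,.078,z); robot.line_to(p,vel=.03,rotation=r,guard=8)
p[2]+=.04; robot.line_to(p,vel=.1)
robot.move_pose([0.655,-0.02,0.30],[180,0,-170]); robot.pause(.3)
C=cal("wrist"); im=robot.grab_frame("wrist"); cv2.imwrite("pics/w3.png",im)
c,rad,lug,pn,mm=plate(C,im,[.563,.048]); print(c,rad,np.round(lug,1),((c-S)@ex,(c-S)@ey))
n=np.degrees(np.arctan2(pn[:,1].mean(),pn[:,0].mean())); q=pn.mean(0)+c-S; print("notch ang",n,q@ex,q@ey)
robot.set_gripper(0); st()
E
```

```text
down False t12.8 [0.6399 0.0666 0.1195] yaw-170.5 F [-0.7 -0.4  0.1] w0.0259
push False t13.5 [0.6411 0.0568 0.1198] yaw-177.8 F [ 0.2 -0.5 -1.1] w0.0262
[0.56282362 0.04596768] 0.058250892045812824 [-168.4    9.4  100.3] (np.float64(-0.0016061080782602307), np.float64(-0.007667901408925207))
notch ang -79.48060562126473 -0.0016229868706500717 -0.05460089668705531
 t15.7 [ 0.655 -0.02   0.3  ] yaw-170.0 F [-0.  -1.5 -1.1] w0.0002
```

Angle is now -79.5° (target -79.5°) and the notch is 1.6 mm off the line, so the bolt comes next.

```bash
cat >> h.py <<'E'
def fy(n=8,dt=.03):
    v=[]
    for _ in range(n):
        v.append(-np.array(robot.observe()["ft_force"])[:2]@ey); robot.pause(dt)
    return np.mean(v),np.max(v)
E
python3 - <<'E'
from h import *
z=.056+robot.tip_reach; rot=[180,0,90+YAW]
y0=-.179-.0085-.011-.010
robot.move_pose([*w(0,y0),z+.06],rot)
g=robot.line_to([*w(0,y0),z],vel=.08,guard=6); robot.pause(.2); b=fy(); st("down %s"%g); print("bias",b)
y=y0
g=robot.line_to([*w(0,y0+.040),z],vel=.03,guard=9); st("adv %s"%g)
print(fy(),(np.array(robot.observe()["tool_pos"])[:2]-S)@ey-y0)
E
```

```text
down False t18.3 [ 0.6012 -0.1512  0.1287] yaw100.5 F [ 0.4 -0.5 -1.2] w-0.0002
bias (np.float64(0.06955873403191684), np.float64(0.6820238463629135))
adv False t19.8 [ 0.5939 -0.1118  0.1286] yaw100.5 F [ 0.6 -1.4  0.2] w-0.0000
(np.float64(1.3622997056368071), np.float64(1.8323044409330953)) 0.040013927401768595
```

```bash
python3 - <<'E'
from h import *
z=.056+robot.tip_reach; y0=-.2085; d=.040
while d<.072:
    d+=.001; g=robot.line_to([*w(0,y0+d),z],vel=.008,guard=7); m,x=fy(5,.02); print("%.4f %.1f %.1f %s"%(d,m,x,g))
    if m>6.5 or g: break
st()
E
```

```text
0.0410 3.1 3.9 False
0.0420 2.8 3.1 False
0.0430 2.5 2.9 False
0.0440 2.2 2.8 False
0.0450 2.6 2.9 False
0.0460 2.3 3.2 False
0.0470 2.4 3.0 False
0.0480 2.5 2.9 False
0.0490 2.4 2.6 False
0.0500 2.5 2.8 False
0.0510 2.3 3.1 False
0.0520 2.4 2.8 False
0.0530 5.3 5.7 False
0.0540 4.9 5.2 False
0.0550 5.0 5.7 False
0.0560 5.1 6.0 False
0.0570 5.1 5.5 False
0.0580 4.8 5.4 False
0.0590 5.8 6.4 False
0.0600 9.1 9.6 False
 t27.2 [ 0.5903 -0.093   0.1287] yaw100.5 F [ 2.4 -7.4 -0.5] w0.0001
```

```bash
python3 - <<'E'
from h import *
z=.056+robot.tip_reach; y0=-.2085; d=.060
while d<.075:
    d+=.0002; robot.line_to([*w(0,y0+d),z],vel=.008); m,x=fy(5,.02); print("%.4f %.1f %.1f"%(d,m,x))
    if m>12.6: break
print(fy(20,.03)); st()
im=robot.grab_frame("side"); cv2.imwrite("pics/s1.png",cv2.convertScaleAbs(cv2.resize(im[150:310,200:420],(800,582),interpolation=cv2.INTER_CUBIC),alpha=1.6,beta=10))
E
```

```text
0.0602 9.7 10.4
0.0604 10.5 11.3
0.0606 10.9 11.2
0.0608 11.8 12.7
0.0610 12.8 13.6
(np.float64(12.49212494351232), np.float64(13.42372272972693))
 t29.5 [ 0.5903 -0.0927  0.1288] yaw100.5 F [  3.  -12.2  -2.8] w0.0001
```

The force rose steadily to 12.5 N on the post (about 9.5 N on the plate) with almost no further motion, so this feels like home. I'll release and check.

```bash
python3 - <<'E'
from meas import *
z=.056+robot.tip_reach; y0=-.2085
robot.line_to([*w(0,y0+.035),z],vel=.04); robot.line_to([*w(0,y0+.035),z+.06],vel=.1)
robot.move_pose([0.655,-0.02,0.30],[180,0,-170]); robot.pause(.3)
C=cal("wrist"); im=robot.grab_frame("wrist"); cv2.imwrite("pics/w4.png",im)
cv2.imwrite("pics/w4b.png",cv2.convertScaleAbs(cv2.resize(im[0:210,100:500],(800,420),interpolation=cv2.INTER_CUBIC),alpha=1.0))
c,rad,lug,pn,mm=plate(C,im,[.563,.050]); print(c,rad,np.round(lug,1),((c-S)@ex,(c-S)@ey))
st()
E
```

```text
[0.56154564 0.05202457] 0.05825832677839221 [-168.4    9.6  100.4] (np.float64(-0.0017545827136750578), np.float64(-0.0014794436196749377))
 t32.7 [ 0.6549 -0.0202  0.2999] yaw-170.0 F [ 0.6  0.4 -0.3] w-0.0002
```

View pics/w4b.png

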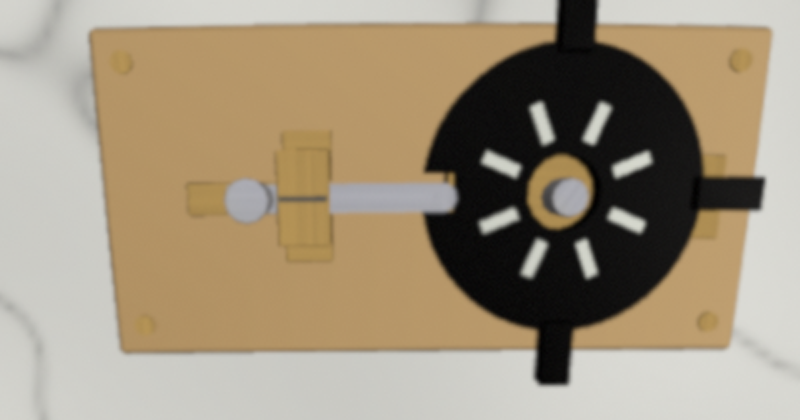

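The nose at (458,198) sits on the notch floor, whose middle is at about (456,192), so it is roughly 2 mm sideways and inside the 3.5 mm limit. The rim is against the back rest at (703,195), the plate is flat, and nothing else has moved. Handing in.

```bash
python3 -c "
from h import *
robot.job_done(); st()"
```

```text
the job is handed in; nothing more can be done
the job is handed in; nothing more can be done
```

The job is handed in, at about 33 s of the 72 s allowed. The bolt is in the notch and the plate is jammed against the back rest. `job_done()` gave no verdict.

**Turning:** I turned the large black plate about 60° by one lug held between the open fingers. The force read at the wrist between moves stayed under 2 N. The camera then put the notch at the right angle (-79.5°) and 1.6 mm off the bolt's line, inside the 4 mm allowed.

**Pressing home:** I pushed the bolt by its post with the fingers closed.
- Sliding the bolt took about 2.5 N, and moving the plate with it about 5 N.
- The force then climbed steadily with almost no motion, which I took as the back rest.
- I held about 12.5 N on the post, with the highest reading 13.6 N. Less the bolt's 3 N of friction, that is about 9.5 N on the plate, and 10.6 N at most.

**Last checks after letting go:**
- **Bolt:** the picture shows the nose on the notch floor, touching one side of the notch. I judged it about 2 mm sideways of the floor's middle (limit 3.5 mm), read by eye from the image.
- **Plate:** it lies about 2.3 mm from the stand's centre and looks flat.
- **Gripper:** it is clear of everything.
- **Bystanders:** I never went near them and felt no contact, but I did not measure their positions again at the end.

No check failed or disagreed.

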